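# Shift the polishing spindle's gearbox into third

## Task

Put the lens-polishing spindle's gearbox into third: with the outside of your fingers push the ball-topped gear lever to the gate's middle channel, across to the right-hand side, then forward (away from the robot) until it is fully home in the far right slot. Push the lever only, never take its knob or stem between the fingers, and leave the things standing around the gearbox alone. Leave the lever there and come clear.

Things in the scene. Friction and masses are not known exactly. Their poses are not given: they have to be found in the camera images.
- gearbox: Grey-green cast gearbox fixed to the deck: housing 200 x 170 mm, 97 mm high; a motor out to 255 mm on its left; a drip pan, 190 mm high column and arm out to 340 mm on its right. Origin on the deck under the gate's centre; x forward (away from the robot, within 0.35 rad), y left, z up.
- gate (a point): Centre of the steel gate plate on the gearbox, 104 x 104 mm, on its upper face, 115 mm above the deck; axes as the gearbox's. H of 16 mm wide slots: left lane at y = +15 mm and right lane at y = -15 mm, both along x to +-28 mm, joined by the middle channel along y at x = 0. Slots 1 far left, 2 near left, 3 far right, 4 near right, marked with as many punched dots.
- knob (a point): Centre of the black ball knob (36 mm diameter) on a 12 mm steel stem; z runs up the stem. 172 mm from the pivot, which is 42 mm above the gearbox's origin. In the gearbox frame: x 0 in the middle channel, +-48 mm at the slots' ends; y +36 mm (left lane) to -36 mm (right lane); z 199 to 214 mm. It stays where it is left and takes 4 to 6 N to move; only the gate confines it.
- lever_across (a joint): Lean of the lever to the right, rad: about -0.21 in the left lane, +0.21 in the right lane (+-0.017 of play). It starts in the left lane.
- lever_fore (a joint): Lean of the lever forward, rad: 0 in the middle channel (about +-0.03 of play there), +0.28 fully home in a far slot, -0.28 fully home in a near slot. It may start anywhere along the left lane.
- slurry_bottle: White closed plastic bottle, 52 mm diameter, 115 mm high, loose on the deck on the robot's side of the gearbox; bystander. Origin at the centre of its underside, z up.
- lens_block: Brass lens holder standing on its 54 mm disc, with a 22 mm stem, 55 mm high, loose on the robot's side of the gearbox; bystander. Origin at the centre of its underside.
- dial_gauge: Dial gauge on a round 56 mm foot, 106 mm high, loose on the robot's side of the gearbox; bystander. Origin at the centre of its underside.
- mount_tub: Round grey tub, 92 mm diameter, 46 mm high with the brass mounts in it, loose beyond the gearbox; bystander. Origin at the centre of its underside.

How it is judged (in metres and radians):
On the way:
1. the lever is pushed across through the middle channel to the right-hand side (value of joint lever_across above 0.16 rad and value of joint lever_fore below 0.17 rad).
At the end, for the whole second after the job is handed in: The lever rests in the far right slot, leaning right by more than 0.16 rad and forward by more than 0.255 rad (full travel 0.28 rad: within about 4 mm of the end at the knob), still, with the robot clear (value of joint lever_across above 0.16 rad and value of joint lever_fore above 0.255 rad and velocity of joint lever_fore between -0.05 and 0.05 rad/s); the robot touches nothing.
It fails at once if the knob or stem is taken between the fingers (x of the grasp point in the frame of knob between -0.012 and 0.012 m and y of the grasp point in the frame of knob between -0.012 and 0.012 m and z of the grasp point in the frame of knob between -0.12 and 0.032 m).
It fails at once if a bystander is shifted, lifted or knocked over (moved more than 20 mm) (distance of any of slurry_bottle, lens_block, dial_gauge, mount_tub from where it was at the start of the episode above 0.02 m).
It also fails if it takes over 56 s, if anything falls off the work surface, if the arm or the gripper's body presses on something with over 40 N, if the wrist force passes 120 N, or if a joint passes its speed limit or range.

## Robot

A 6-joint arm with a two-finger parallel gripper is mounted at the origin on the work surface. World frame = base frame: x ahead of the robot, y to its left, z up, the work surface at z = 0. Lengths are in m, angles in degrees, forces in N, time in s.
With the tool pointing down it reaches from about 0.25 to 0.725 m from the base axis. Payload 9.7 kg.
Tool frame: the origin (TCP) lies at the centre of the arm's flange, where the gripper is bolted on; the fingertips stand 173 mm ahead of it and the grasp point (between the pads) lies bot.grip_depth ahead of it (bot.grip_depth is the distance from the TCP to the grasp point, in m); z points along the fingers, y is the direction in which the jaws open and shut (so a half turn about z gives the same grasp; the last joint's range is limited). The gripper opens to 85 mm and grips with 20 to 120 N. Pads are 22 mm wide; open, the fingers measure 114 mm over their backs; the gripper's body (76 mm by 85 mm) begins 54 mm behind the grasp point. The pads swing forward as they close: fully open they stand 13 mm farther back than shut.
Start: joints at [77.006, 4.979, 10.078, 95.1, 0, 90], TCP at [0.124, 0.536, 0.405] pointing down, gripper open.
Joint ranges: [-179.16, 179.16], [-48.56, 103.87], [-65.8, 70.77], [-126.05, 130.52], [-82.76, 87.17], [-180, 180]. Speed limits (degrees/s): [127.2, 127.2, 147.25, 180, 180, 180].

## Interface

Orientations are given as [roll, pitch, yaw] about the fixed x, y, z axes, in that order (R = Rz(yaw) Ry(pitch) Rx(roll)).
In Python, from workcell import status, viewer, bot gives the robot as it stands. The module is installed in compiled form; this text tells all that it offers.
- The arm moves only by the tool move_arm, never from a script. Its argument "commands" is a list of rows, each an object with "claw": the gripper's target within -1 to 1 (fully open at 1, half-way at 0, shut at -1); "travel": the shift along the tool's x, y, z in cm, a list of three; "turn": the turn about the tool's z in degrees. A call has 1 to 5 rows; each row shifts and turns the commanded pose from where the row before left it, along the tool's axes as they then stand; what a row does not reach is not made up. A row lasts 1/12 s, in which the tool goes at most 41.7 mm and 7.16 degrees, less where a joint would pass 70% of its speed; a pose out of reach is approached as far as the arm can. A call is refused whole if a number of a shift passes 4.17 or a number of a turn 7.16, either way. A call with a gripper value outside its range is refused whole. The fingers move at their own pace and stop on an object; "squeeze" is the grip in N (left out, the last holds). Time passes only in rows, so rows that do not move let the fingers close. It gives the time, the measured TCP pose, the force and the opening at its end, in the units of the state.
- status.get_obs(): the state, without advancing time (a new reading comes with each control period).
- viewer.camera(name): name is "scene" or "top" or "wrist"; returns the picture (420x560x3 uint8, blue, green, red); there is no depth.
- viewer.camera_params(name): a dict with "camera_matrix" (3x3 intrinsics, pixels), "xyz" and "rotation" of the camera in the world. Camera axes: x right, y up, looking along -z (the intrinsics and any distortion apply to the point x, -y, -z); pixel columns grow to the right and rows downward; lengths in m; the calibration is good to about 2 mm. The wrist camera is an equidistant fisheye: a pixel r from the principal point sees the ray r / f radians off the axis. A picture is of the moment at which its call begins: read the wrist's pose just before it. camera_params takes no time and is no camera call; for the wrist camera it gives the pose at the moment of the call.
- bot.job_done(): hands the job in, once; it reports no verdict.
The state is a dict: "time": time; "q": joint angles; "qd": joint speeds; "joint_efforts": joint torques, N m; "ee_pos": TCP position; "tcp_rot": TCP orientation; "wrist_force": force on the tool from outside, world axes, zero at the start; "torque": the same for the moment, N m; "opening": finger opening in m.
Only numpy, scipy, OpenCV 4.12 (cv2) and the standard library are available. Lean on these libraries where they do the work, as an engineer would, in place of code of your own. Each camera call takes 0.05 s, during which the arm holds its last target.

## Working session

There is one attempt and no reset: what is moved stays moved. The work goes in short steps, Python scripts to look and compute and a tool call to move; the robot and the scene stay as the last step left them, time stands still between calls to the robot, and variables do not carry over. Pictures are saved under pics/ and viewed, and the job is handed in when it is done.

Besides the shell and the picture viewer there is one more tool, called after "Request:" in YAML: its name, and indented under it one key for each argument. move_arm: Moves the arm, as the interface text tells. Its arguments: {"type":"object","properties":{"commands":{"type":"array"},"squeeze":{"type":"number"}},"required":["commands"]}

```bash
mkdir -p pics
python3 - <<'E'
from workcell import status, viewer, bot
import cv2
print(status.get_obs()); print(bot.grip_depth)
for n in ("scene","top"):
    cv2.imwrite(f"pics/{n}0.png",viewer.camera(n)); print(n,viewer.camera_params(n))
E
```

```text
{'time': 0.0, 'q': array([ 7.70055894e+01,  5.01106931e+00,  1.00338444e+01,  9.50986319e+01,
       -4.82677605e-05,  9.00008991e+01]), 'qd': array([-0.0367608 ,  0.08305616, -0.02627311,  0.03587585, -0.04797259,
       -0.02320265]), 'joint_efforts': array([ 6.14519831e-05, -5.20388496e+01,  4.64806259e+01,  1.63683062e-02,
       -4.38939799e-05, -6.66368933e-06]), 'ee_pos': array([0.12367165, 0.53591885, 0.40397774]), 'tcp_rot': array([-1.79924143e+02,  4.94581477e-05,  1.67004690e+02]), 'wrist_force': array([ 0.16808605, -0.64778374,  0.45758169]), 'torque': array([ 0.021227  , -0.04990586, -0.02686091]), 'opening': 0.08515701301678356}
0.1547
scene {'camera_matrix': array([[541.66612294,   0.        , 275.28542008],
       [  0.        , 541.66612294, 204.5403394 ],
       [  0.        ,   0.        ,   1.        ]]), 'xyz': array([1.05365111, 0.65945345, 0.98550204]), 'rotation': array([ 43.72389179,   0.46326575, 142.85756302])}
top {'camera_matrix': array([[529.25181012,   0.        , 279.46805941],
       [  0.        , 529.25181012, 213.05834838],
       [  0.        ,   0.        ,   1.        ]]), 'xyz': array([0.44758117, 0.04222493, 1.15991835]), 'rotation': array([  5.39395161,   0.54263451, -88.49115811])}
```

View pics/scene0.png

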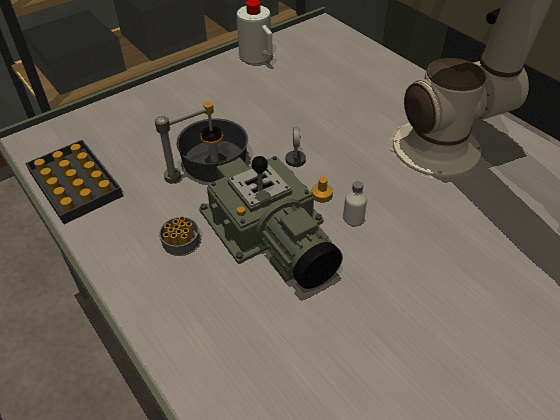

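View pics/top0.png

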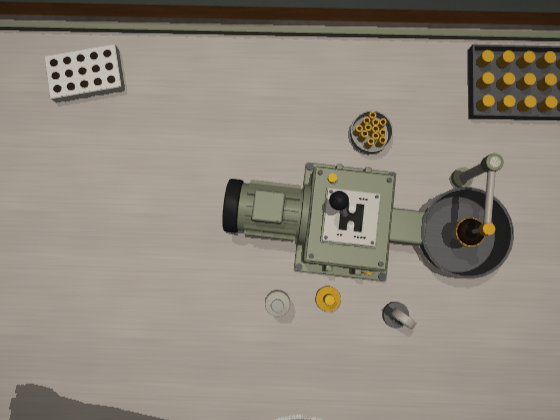

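```bash
cat > h.py <<'E'
import numpy as np, cv2
from scipy.spatial.transform import Rotation as R
from workcell import status, viewer, bot
def cam(n):
    p=viewer.camera_params(n); return p["camera_matrix"],np.array(p["xyz"]),R.from_euler('xyz',p["rotation"],degrees=True)
def pix2z(n,u,v,z):
    K,c,r=cam(n); d=r.apply([(u-K[0,2])/K[0,0],-(v-K[1,2])/K[1,1],-1]); return c+d*(z-c[2])/d[2]
def proj(n,P):
    K,c,r=cam(n); q=r.inv().apply(np.atleast_2d(P)-c); return np.c_[K[0,2]-K[0,0]*q[:,0]/q[:,2],K[1,2]+K[1,1]*q[:,1]/q[:,2]]
E
python3 - <<'E'
import cv2
a=cv2.imread("pics/top0.png")[150:290,290:430]; cv2.imwrite("pics/t0z.png",cv2.resize(a,(588,588),fx=1,interpolation=cv2.INTER_CUBIC))
a=cv2.imread("pics/scene0.png")[145:225,205:325]; cv2.imwrite("pics/s0z.png",cv2.resize(a,(780,520),interpolation=cv2.INTER_CUBIC))
E
```

```text
(no output)
```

View pics/t0z.png

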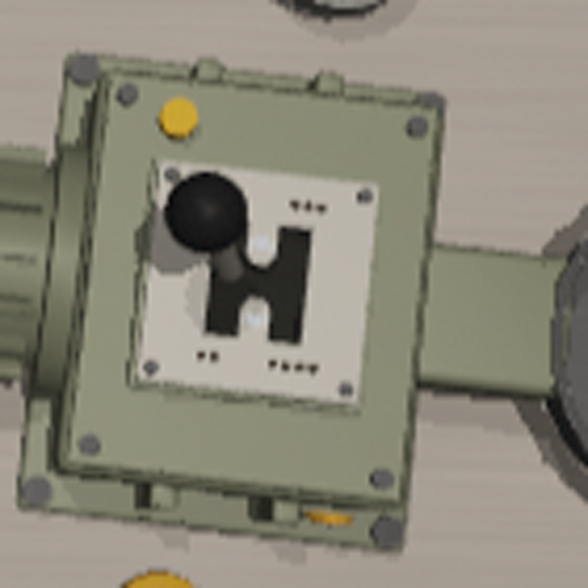

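View pics/s0z.png

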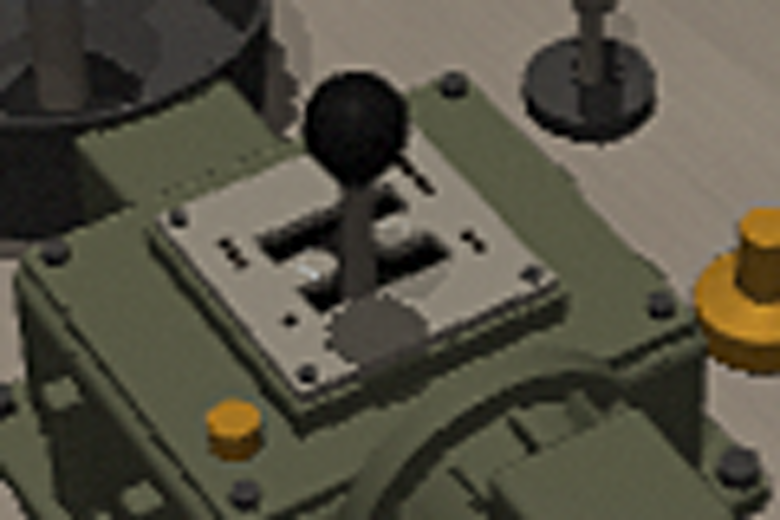

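```bash
cat >> h.py <<'E'
G=np.array([0,0]);
E
python3 - <<'E'
from h import *
f=lambda x,y:(290+(x+.5)/4.2-.5,150+(y+.5)/4.2-.5)
C=np.array([pix2z("top",*f(*p),.115) for p in [(163,162),(379,187),(361,404),(143,378)]])
print(C); g=C.mean(0); print(g,[np.linalg.norm(C[i]-C[(i+1)%4]) for i in range(4)])
# yaw: x axis: BL->TL & BR->TR ; y: right->left
x=(C[0]-C[3])+(C[1]-C[2]); y=(C[0]-C[1])+(C[3]-C[2])
a1=np.arctan2(x[1],x[0]); a2=np.arctan2(-y[0],y[1]); print(np.degrees([a1,a2])); a=(a1+a2)/2
r=R.from_euler('z',a)
for z in (.199,.205,.21): print(z, r.inv().apply(pix2z("top",*f(207,212),z)-g)+[0,0,.115])
# scene check
fs=lambda x,y:(205+(x+.5)/6.5-.5,145+(y+.5)/6.5-.5)
Cs=np.array([pix2z("scene",*fs(*p),.115) for p in [(300,395),(155,222),(400,130),(562,285)]]);print(Cs,Cs.mean(0))
for z in (.199,.205,.21): print(z, r.inv().apply(pix2z("scene",*fs(356,124),z)-g)+[0,0,.115])
for n,px,z in [("bottle",(278,300),.115),("lens",(330,299),.055),("dial",(397,315),.01)]: 
  p=pix2z("top",*px,z); print(n,p, r.inv().apply(p-g))
p=pix2z("top",493,162,.19); print("col",p,r.inv().apply(p-g))
p=pix2z("top",488,229,.19); print("armend",p,r.inv().apply(p-g))
E
```

```text
[[ 0.59812916 -0.04139298  0.115     ]
 [ 0.58875218 -0.14363967  0.115     ]
 [ 0.48603688 -0.13609666  0.115     ]
 [ 0.49557078 -0.03381767  0.115     ]]
[ 0.54212225 -0.08873675  0.115     ] [np.float64(0.10267576526466388), np.float64(0.10299188677275724), np.float64(0.1027223737030814), np.float64(0.10283776723080858)]
[-4.21220509 -5.28266856]
0.199 [0.01951407 0.03631034 0.199     ]
0.205 [0.01873625 0.03684968 0.205     ]
0.21 [0.01808807 0.03729913 0.21      ]
[[ 0.60127533 -0.03978954  0.115     ]
 [ 0.5928695  -0.14155919  0.115     ]
 [ 0.49402883 -0.12736603  0.115     ]
 [ 0.49716414 -0.0271781   0.115     ]] [ 0.54633445 -0.08397321  0.115     ]
0.199 [0.01355013 0.02715439 0.199     ]
0.205 [0.01686329 0.03295835 0.205     ]
0.21 [0.01962425 0.03779499 0.21      ]
bottle [0.37539071 0.05309149 0.115     ] [-0.17789774  0.12754235  0.        ]
lens [ 0.37618141 -0.05350418  0.055     ] [-0.16828751  0.02137783 -0.06      ]
dial [ 0.34328019 -0.20113453  0.01      ] [-0.18885742 -0.12846906 -0.105     ]
col [ 0.64382142 -0.3387358   0.19      ] [ 0.12204109 -0.24072436  0.075     ]
armend [ 0.5193203  -0.32820855  0.19      ] [-0.00290417 -0.2405374   0.075     ]
```

Request:
move_arm:
  commands:
    - {"claw": -1,"travel": [0,0,-2],"turn": -7}
    - {"claw": -1,"travel": [0,0,-1],"turn": -1.25}
    - {"claw": -1,"travel": [0,0,0],"turn": 0}
  squeeze: 40

```text
time: 0.35
ee_pos: [0.1237, 0.5359, 0.4365]
tcp_rot: [179.9, 0.0, 175.3]
wrist_force: [-0.3, 0.4, -0.3]
opening: 0.0518
```

```bash
cat >> h.py <<'E'
G=np.array([.5425,-.088,0]); A=-4.75; RG=R.from_euler('z',A,degrees=True)
def gb(p): return RG.inv().apply(np.array(p)-G)
def delta(gx,gy,ztip):
    "tool travel in cm to bring tip centre to gearbox (gx,gy), tip height ztip"
    o=status.get_obs(); r=R.from_euler('xyz',o["tcp_rot"],degrees=True)
    tgt=RG.apply([gx,gy,0])+G; tgt[2]=ztip+.173
    return r.inv().apply(tgt-o["ee_pos"])*100
def st():
    o=status.get_obs(); print("t",round(o["time"],2),"gb tcp",gb(o["ee_pos"]).round(4),"tip z",round(o["ee_pos"][2]-.173,4),"rot",o["tcp_rot"].round(2),"F",o["wrist_force"].round(1),"open",round(o["opening"],4))
E
python3 -c "
from h import *
st(); print(delta(.075,.037,.26))"
```

```text
t 0.35 gb tcp [-0.469   0.5871  0.4365] tip z 0.2635 rot [1.7987e+02 2.0000e-02 1.7531e+02] F [-0.3  0.4 -0.3] open 0.0518
[-54.34451428 -55.06995676   0.24222785]
```

Request:
move_arm:
  commands:
    - {"claw": -1,"travel": [-2.7,-2.75,0],"turn": 0}
    - {"claw": -1,"travel": [-2.7,-2.75,0],"turn": 0}
    - {"claw": -1,"travel": [-2.7,-2.75,0],"turn": 0}
    - {"claw": -1,"travel": [-2.7,-2.75,0],"turn": 0}
    - {"claw": -1,"travel": [-2.7,-2.75,0],"turn": 0}

```text
time: 0.77
ee_pos: [0.2475, 0.3863, 0.4336]
tcp_rot: [-180.0, -0.0, 175.2]
wrist_force: [0.7, 0.1, -1.2]
opening: -0.0001
```

Request:
move_arm:
  commands:
    - {"claw": -1,"travel": [-2.7,-2.75,0],"turn": 0}
    - {"claw": -1,"travel": [-2.7,-2.75,0],"turn": 0}
    - {"claw": -1,"travel": [-2.7,-2.75,0],"turn": 0}
    - {"claw": -1,"travel": [-2.7,-2.75,0],"turn": 0}
    - {"claw": -1,"travel": [-2.7,-2.75,0],"turn": 0}

```text
time: 1.18
ee_pos: [0.3707, 0.2378, 0.4339]
tcp_rot: [-180.0, -0.0, 175.2]
wrist_force: [0.2, 1.2, -0.3]
opening: 0.0001
```

Request:
move_arm:
  commands:
    - {"claw": -1,"travel": [-2.7,-2.75,0],"turn": 0}
    - {"claw": -1,"travel": [-2.7,-2.75,0],"turn": 0}
    - {"claw": -1,"travel": [-2.7,-2.75,0],"turn": 0}
    - {"claw": -1,"travel": [-2.7,-2.75,0],"turn": 0}
    - {"claw": -1,"travel": [0,0,0],"turn": 0}

```text
time: 1.6
ee_pos: [0.4715, 0.1168, 0.4328]
tcp_rot: [-179.9, -0.0, 174.9]
wrist_force: [0.4, 0.8, -0.3]
opening: 0.0001
```

```bash
python3 -c "
from h import *
st(); print(delta(.075,.037,.26))
cv2.imwrite('pics/top1.png',viewer.camera('top'));cv2.imwrite('pics/scene1.png',viewer.camera('scene'))"
```

```text
t 1.6 gb tcp [-0.0877  0.1983  0.4328] tip z 0.2598 rot [-1.7990e+02 -5.0000e-02  1.7489e+02] F [ 0.4  0.8 -0.3] open 0.0001
[-1.63766298e+01 -1.60220002e+01 -1.85964149e-03]
```

View pics/scene1.png

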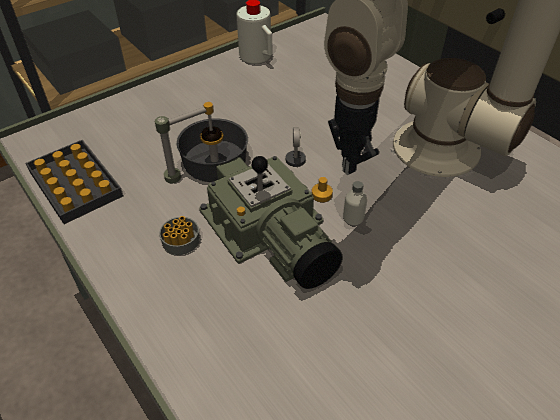

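Request:
move_arm:
  commands:
    - {"claw": -1,"travel": [-3.8,-1,0],"turn": 0}
    - {"claw": -1,"travel": [-3.8,-1,0],"turn": 0}
    - {"claw": -1,"travel": [-3.8,-1,0],"turn": 0}
    - {"claw": -1,"travel": [-2.5,-2.5,0],"turn": 0}
    - {"claw": -1,"travel": [-2.5,-2.5,0],"turn": 0}

```text
time: 2.12
ee_pos: [0.6264, 0.0288, 0.4337]
tcp_rot: [180.0, -0.1, 175.4]
wrist_force: [-0.8, 0.4, 0.7]
opening: -0.0
```

Request:
move_arm:
  commands:
    - {"claw": -1,"travel": [0,-4,0],"turn": 0}
    - {"claw": -1,"travel": [0,-4,0],"turn": 0}
    - {"claw": -1,"travel": [0,0,0],"turn": 0}
    - {"claw": -1,"travel": [0,0,0],"turn": 0}

```text
time: 2.45
ee_pos: [0.6185, -0.0525, 0.4342]
tcp_rot: [180.0, -0.0, 175.1]
wrist_force: [0.7, 0.7, 0.8]
opening: 0.0002
```

```bash
python3 -c "
from h import *
st(); print(delta(.075,.037,.185))
cv2.imwrite('pics/top2.png',viewer.camera('top'));cv2.imwrite('pics/scene2.png',viewer.camera('scene'))"
```

```text
t 2.45 gb tcp [0.0728 0.0416 0.4342] tip z 0.2612 rot [ 1.7999e+02 -5.0000e-02  1.7512e+02] F [0.7 0.7 0.8] open 0.0002
[-0.23061548 -0.46436343  7.6236887 ]
```

View pics/scene2.png

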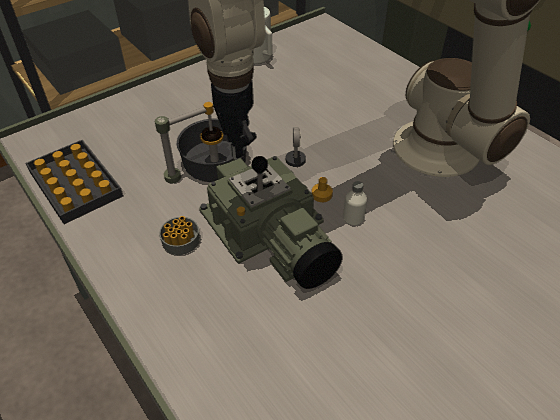

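View pics/top2.png

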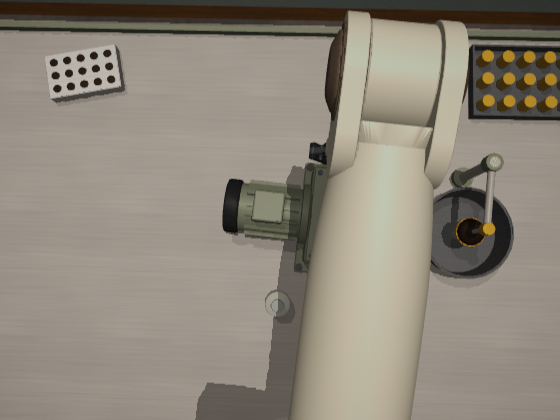

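```bash
python3 -c "
from h import *
o=status.get_obs()['ee_pos']; print(proj('scene',[o,o-[0,0,.1],o-[0,0,.173],[.564,-.053,.208]]))
a=cv2.imread('pics/scene2.png')[60:220,180:330]; cv2.imwrite('pics/s2z.png',cv2.resize(a,(562,600),interpolation=cv2.INTER_CUBIC))"
```

```text
[[232.07184618  83.13987609]
 [235.48357772 127.41609342]
 [237.69016283 156.05235652]
 [259.59531692 164.1208074 ]]
```

View pics/s2z.png

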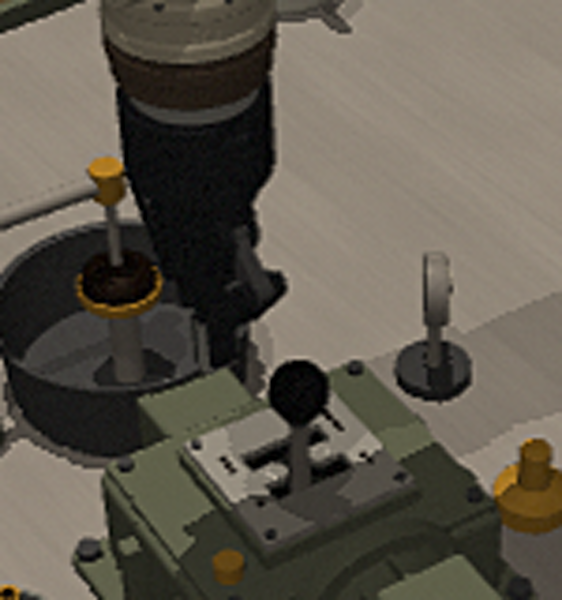

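Request:
move_arm:
  commands:
    - {"claw": -1,"travel": [-0.2,-0.4,2.5],"turn": 0}
    - {"claw": -1,"travel": [0,0,2.5],"turn": 0}
    - {"claw": -1,"travel": [0,0,2.6],"turn": 0}
    - {"claw": -1,"travel": [0,0,0],"turn": 0}

```text
time: 2.88
ee_pos: [0.6197, -0.0541, 0.3533]
tcp_rot: [180.0, -0.4, 175.4]
wrist_force: [-1.4, 0.6, -0.9]
opening: -0.0001
```

```bash
python3 -c "
from h import *
st(); print(delta(.029,.037,.185))
a=viewer.camera('scene')[60:220,180:330]; cv2.imwrite('pics/s3z.png',cv2.resize(a,(562,600),interpolation=cv2.INTER_CUBIC))"
```

```text
t 2.88 gb tcp [0.0741 0.0402 0.3533] tip z 0.1803 rot [179.98  -0.43 175.38] F [-1.4  0.6 -0.9] open -0.0001
[ 4.51787918 -0.30899985 -0.44151581]
```

View pics/s3z.png

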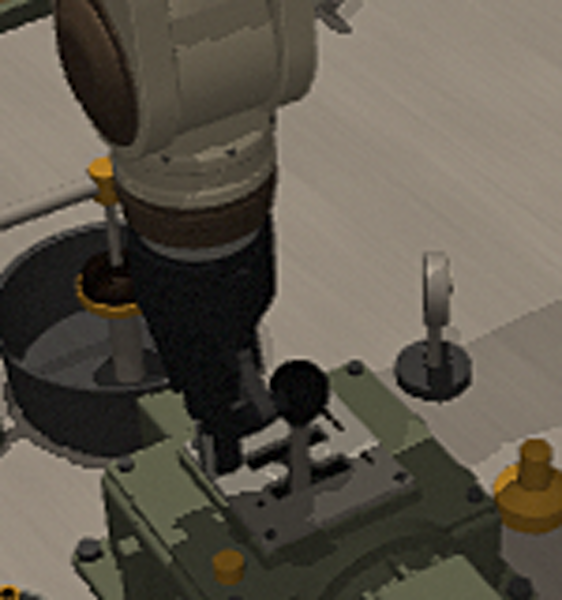

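Request:
move_arm:
  commands:
    - {"claw": -1,"travel": [1.2,-0.2,-0.3],"turn": 0}
    - {"claw": -1,"travel": [1,0,0],"turn": 0}
    - {"claw": -1,"travel": [0.8,0,0],"turn": 0}
    - {"claw": -1,"travel": [0.7,0,0],"turn": 0}
    - {"claw": -1,"travel": [0,0,0],"turn": 0}

```text
time: 3.35
ee_pos: [0.583, -0.0544, 0.3641]
tcp_rot: [180.0, 0.2, 175.3]
wrist_force: [3.6, 0.3, 4.1]
opening: 0.0
```

```bash
python3 -c "
from h import *
st(); print(delta(.029,.037,.185))
a=viewer.camera('scene')[100:220,180:330]; cv2.imwrite('pics/s4z.png',cv2.resize(a,(750,600),interpolation=cv2.INTER_CUBIC))"
```

```text
t 3.35 gb tcp [0.0376 0.0369 0.3641] tip z 0.1911 rot [179.98   0.25 175.3 ] F [3.6 0.3 4.1] open 0.0
[0.8611418  0.01313477 0.61106996]
```

View pics/s4z.png

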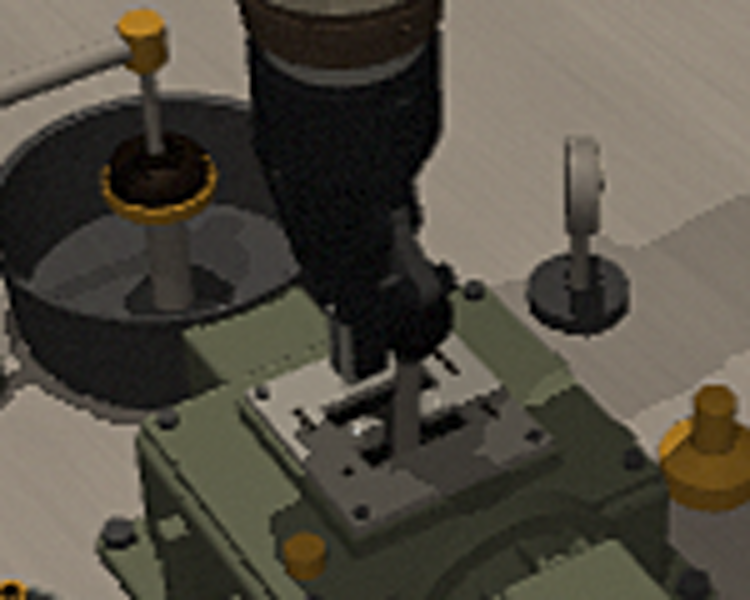

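Request:
move_arm:
  commands:
    - {"claw": -1,"travel": [0.4,0,0.4],"turn": 0}
    - {"claw": -1,"travel": [0.4,0,0],"turn": 0}
    - {"claw": -1,"travel": [0,0,0],"turn": 0}
    - {"claw": -1,"travel": [0,0,0],"turn": 0}

```text
time: 3.73
ee_pos: [0.5757, -0.0543, 0.3579]
tcp_rot: [180.0, 0.0, 175.3]
wrist_force: [4.0, 2.0, 2.3]
opening: -0.0001
```

```bash
python3 -c "
from h import *
st(); print(delta(.029,.037,.185))
a=viewer.camera('scene')[130:210,215:315]; cv2.imwrite('pics/s5z.png',cv2.resize(a,(750,600),interpolation=cv2.INTER_CUBIC))
print(proj('scene',[RG.apply([0,.036,.211])+G,RG.apply([0.01,.036,.211])+G]))
"
```

```text
t 3.73 gb tcp [0.0303 0.0363 0.3579] tip z 0.1849 rot [1.7999e+02 4.0000e-02 1.7526e+02] F [4.  2.  2.3] open -0.0001
[ 0.13111499  0.07114967 -0.00584943]
[[266.7669542  159.76382987]
 [262.79840626 161.4521838 ]]
```

View pics/s5z.png

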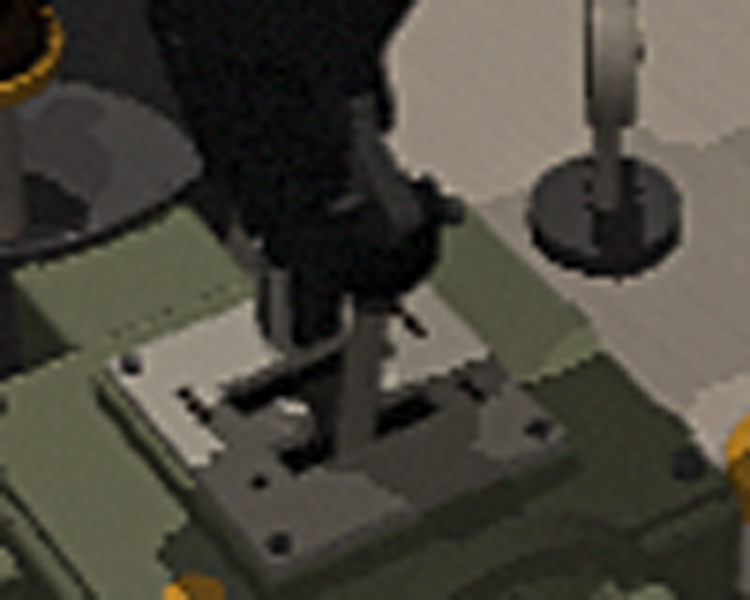

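Request:
move_arm:
  commands:
    - {"claw": -1,"travel": [0.15,0,0],"turn": 0}
    - {"claw": -1,"travel": [0,0,0],"turn": 0}
    - {"claw": -1,"travel": [-2.5,0,0],"turn": 0}
    - {"claw": -1,"travel": [-1,0,-3.7],"turn": 0}
    - {"claw": -1,"travel": [0,0,-4],"turn": 0}

```text
time: 4.2
ee_pos: [0.6097, -0.0575, 0.4313]
tcp_rot: [-180.0, -0.5, 175.2]
wrist_force: [1.3, -0.4, 1.0]
opening: -0.0001
```

Request:
move_arm:
  commands:
    - {"claw": -1,"travel": [0,0,0],"turn": 7}
    - {"claw": -1,"travel": [0,0,0],"turn": 7}
    - {"claw": -1,"travel": [0,0,0],"turn": 7}
    - {"claw": -1,"travel": [0,0,0],"turn": 7}
    - {"claw": -1,"travel": [0,0,0],"turn": 7}

```text
time: 4.62
ee_pos: [0.6085, -0.0574, 0.4339]
tcp_rot: [-179.9, -0.1, 139.9]
wrist_force: [0.2, 0.3, 0.4]
opening: 0.0002
```

Request:
move_arm:
  commands:
    - {"claw": -1,"travel": [0,0,0],"turn": 7}
    - {"claw": -1,"travel": [0,0,0],"turn": 7}
    - {"claw": -1,"travel": [0,0,0],"turn": 7}
    - {"claw": -1,"travel": [0,0,0],"turn": 7}
    - {"claw": -1,"travel": [0,0,0],"turn": 7}

```text
time: 5.03
ee_pos: [0.6085, -0.0574, 0.4339]
tcp_rot: [-179.8, -0.0, 104.9]
wrist_force: [0.7, -0.1, -0.4]
opening: 0.0001
```

Request:
move_arm:
  commands:
    - {"claw": -1,"travel": [0,0,0],"turn": 7}
    - {"claw": -1,"travel": [0,0,0],"turn": 7}
    - {"claw": -1,"travel": [0,0,0],"turn": 6}
    - {"claw": -1,"travel": [0,0,0],"turn": 0}

```text
time: 5.37
ee_pos: [0.6085, -0.0574, 0.4339]
tcp_rot: [-179.9, 0.0, 85.0]
wrist_force: [-0.7, -0.4, -0.4]
opening: -0.0
```

```bash
python3 -c "
from h import *
st(); print(delta(0,.09,.26))
a=viewer.camera('scene')[130:210,215:315]; cv2.imwrite('pics/s6z.png',cv2.resize(a,(750,600),interpolation=cv2.INTER_CUBIC))
"
```

```text
t 5.37 gb tcp [0.0633 0.036  0.4339] tip z 0.2609 rot [-1.7986e+02  2.0000e-02  8.4970e+01] F [-0.7 -0.4 -0.4] open -0.0
[ 5.37301245 -6.35425205  0.1057887 ]
```

View pics/s6z.png

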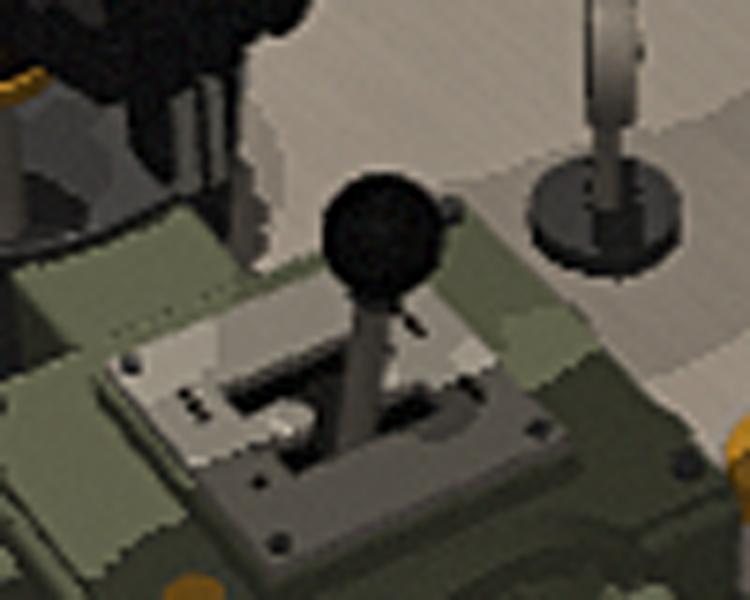

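Request:
move_arm:
  commands:
    - {"claw": -1,"travel": [3,-1,0],"turn": 0}
    - {"claw": -1,"travel": [2.4,-2.8,0],"turn": 0}
    - {"claw": -1,"travel": [0,-2.6,0],"turn": 0}
    - {"claw": -1,"travel": [0,0,0],"turn": 0}

```text
time: 5.75
ee_pos: [0.5462, 0.0031, 0.4352]
tcp_rot: [-179.9, 0.0, 85.6]
wrist_force: [-1.6, 0.6, 0.2]
opening: -0.0
```

Request:
move_arm:
  commands:
    - {"claw": -1,"travel": [0,0,2.5],"turn": 0}
    - {"claw": -1,"travel": [0,0,2.5],"turn": 0}
    - {"claw": -1,"travel": [0,0,2.5],"turn": 0}
    - {"claw": -1,"travel": [0,0,0],"turn": 0}
    - {"claw": -1,"travel": [0,0,0],"turn": 0}

```text
time: 6.17
ee_pos: [0.5492, 0.0017, 0.359]
tcp_rot: [-179.8, 0.0, 85.4]
wrist_force: [-0.3, -0.3, -0.3]
opening: -0.0
```

```bash
python3 -c "
from h import *
st(); print(delta(0,.068,.188), delta(0,-.007,.188))
a=viewer.camera('scene')[100:220,200:350]; cv2.imwrite('pics/s7z.png',cv2.resize(a,(750,600),interpolation=cv2.INTER_CUBIC))
"
```

```text
t 6.17 gb tcp [-0.0008  0.0899  0.359 ] tip z 0.186 rot [-1.7983e+02  2.0000e-02  8.5380e+01] F [-0.3 -0.3 -0.3] open -0.0
[-2.19325304  0.07344822 -0.20278999] [-9.69323378  0.05675531 -0.19959749]
```

View pics/s7z.png

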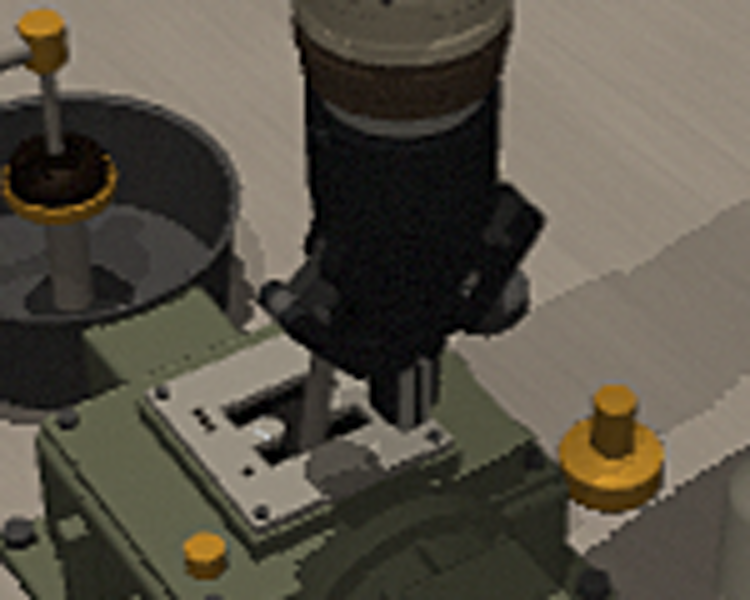

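Request:
move_arm:
  commands:
    - {"claw": -1,"travel": [-1.5,0.1,-0.2],"turn": 0}
    - {"claw": -1,"travel": [-1,0,0],"turn": 0}
    - {"claw": -1,"travel": [-1,0,0],"turn": 0}
    - {"claw": -1,"travel": [-1,0,0],"turn": 0}
    - {"claw": -1,"travel": [0,0,0],"turn": 0}

```text
time: 6.63
ee_pos: [0.5469, -0.0443, 0.3637]
tcp_rot: [179.8, -0.0, 85.2]
wrist_force: [-0.4, -0.0, -0.2]
opening: -0.0003
```

```bash
python3 -c "
from h import *
st(); print(delta(0,-.007,.188))
a=viewer.camera('scene')[100:220,200:350]; cv2.imwrite('pics/s8z.png',cv2.resize(a,(750,600),interpolation=cv2.INTER_CUBIC))
"
```

```text
t 6.63 gb tcp [0.0008 0.0439 0.3637] tip z 0.1907 rot [ 1.7983e+02 -3.0000e-02  8.5220e+01] F [-0.4 -0.  -0.2] open -0.0003
[-5.09098316 -0.07476024  0.26302649]
```

View pics/s8z.png

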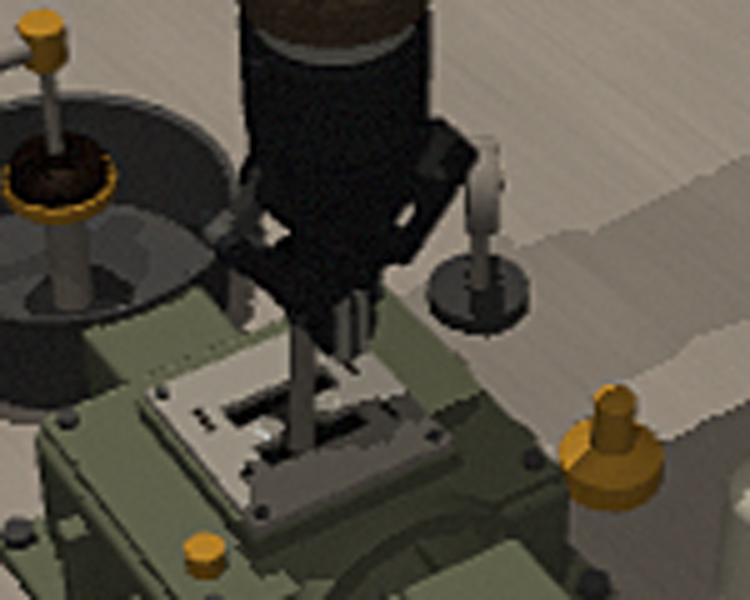

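```bash
python3 -c "
from h import *
a=viewer.camera('scene')[130:210,220:320]; a=cv2.convertScaleAbs(a,alpha=2.2,beta=20); cv2.imwrite('pics/s9z.png',cv2.resize(a,(750,600),interpolation=cv2.INTER_CUBIC))
for y in(.037,.015): print([proj('scene',RG.apply(p)+G).round(1).tolist() for p in ([0,y*.42,.115],[0,y,.21],[.028,y*.42,.115],[.048,y,.21])])
"
```

```text
[[[262.9, 186.1]], [[267.0, 160.4]], [[252.4, 190.8]], [[247.7, 168.6]]]
[[[260.8, 183.8]], [[261.7, 154.7]], [[250.4, 188.4]], [[242.5, 162.7]]]
```

View pics/s9z.png

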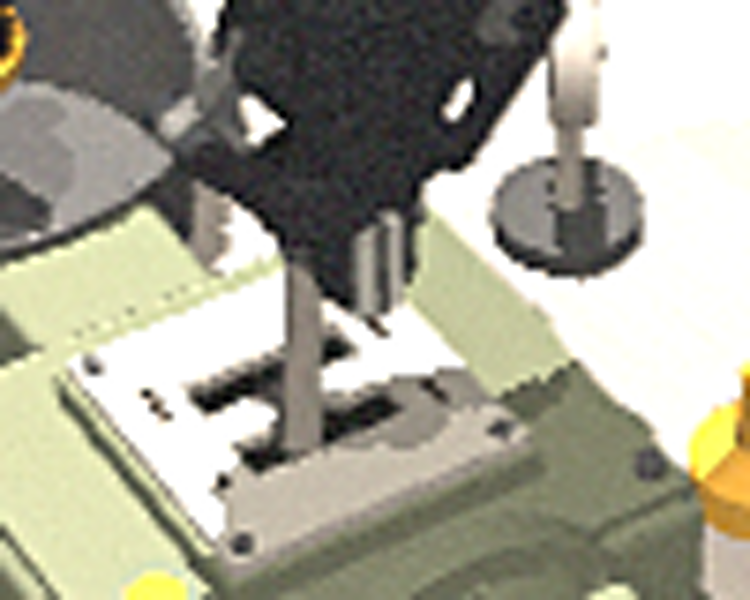

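Request:
move_arm:
  commands:
    - {"claw": -1,"travel": [2,0,0],"turn": 0}
    - {"claw": -1,"travel": [3,0,0],"turn": 0}
    - {"claw": -1,"travel": [3,0,0],"turn": 0}
    - {"claw": -1,"travel": [3.5,0,-2],"turn": 0}
    - {"claw": -1,"travel": [0,0,-4],"turn": 0}

```text
time: 7.15
ee_pos: [0.5561, 0.076, 0.4176]
tcp_rot: [-179.5, 0.0, 85.5]
wrist_force: [0.1, -0.3, 0.0]
opening: 0.0001
```

Request:
move_arm:
  commands:
    - {"claw": -1,"travel": [3,0,0],"turn": 0}
    - {"claw": -1,"travel": [3.5,0,0],"turn": 0}
    - {"claw": -1,"travel": [3,0,0],"turn": 0}
    - {"claw": -1,"travel": [0,0,0],"turn": 0}

```text
time: 7.48
ee_pos: [0.5641, 0.1707, 0.4212]
tcp_rot: [-180.0, -0.0, 85.5]
wrist_force: [-0.3, 0.3, -0.3]
opening: -0.0003
```

```bash
python3 -c "
from h import *
st()
a=viewer.camera('scene'); cv2.imwrite('pics/sc10.png',a); a=cv2.convertScaleAbs(a[135:215,215:315],alpha=1.6,beta=10); cv2.imwrite('pics/s10z.png',cv2.resize(a,(750,600),interpolation=cv2.INTER_CUBIC))
a=viewer.camera('top'); cv2.imwrite('pics/to10.png',a); a=a[160:260,290:415];a=cv2.convertScaleAbs(a,alpha=1.6,beta=10); cv2.imwrite('pics/t10z.png',cv2.resize(a,(750,600),interpolation=cv2.INTER_CUBIC))
"
```

```text
t 7.48 gb tcp [1.000e-04 2.596e-01 4.212e-01] tip z 0.2482 rot [-1.7997e+02 -4.0000e-02  8.5480e+01] F [-0.3  0.3 -0.3] open -0.0003
```

View pics/s10z.png

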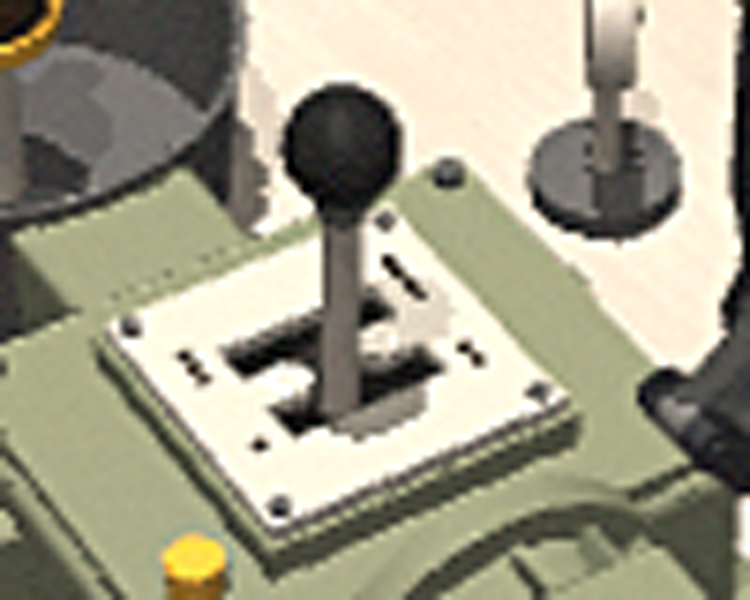

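View pics/t10z.png

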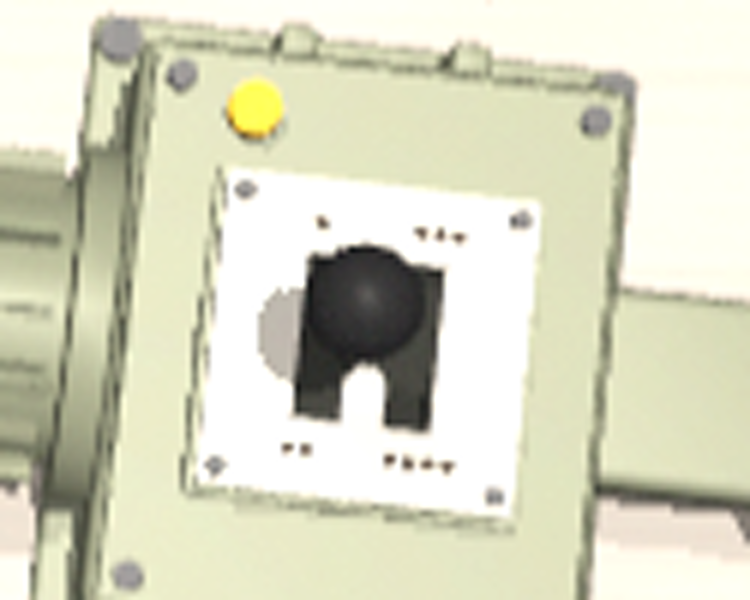

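```bash
python3 -c "
from h import *
print(gb(pix2z('top',290+366.5/6-.5,160+302.5/6-.5,.2135)))
C=np.array([pix2z('top',290+(x+.5)/6-.5,160+(y+.5)/6-.5,.115) for x,y in [(226,168),(541,204),(514,519),(198,482)]]); print(C.mean(0),gb(C.mean(0)))
print(delta(0,.0,.26))
"
```

```text
[0.00191374 0.01428127 0.2135    ]
[ 0.54239198 -0.08740261  0.115     ] [-0.00015712  0.0005864   0.115     ]
[-25.63518684  -0.09414144  -1.14301626]
```

Request:
move_arm:
  commands:
    - {"claw": -1,"travel": [-4,0,0],"turn": 0}
    - {"claw": -1,"travel": [-4,0,0],"turn": 0}
    - {"claw": -1,"travel": [-4,0,1],"turn": 0}
    - {"claw": -1,"travel": [-3.5,0,2],"turn": 0}
    - {"claw": -1,"travel": [-2,0,2.8],"turn": 0}

```text
time: 8.0
ee_pos: [0.5489, -0.0121, 0.3654]
tcp_rot: [179.8, 0.1, 85.1]
wrist_force: [1.0, 0.2, -1.1]
opening: -0.0
```

Request:
move_arm:
  commands:
    - {"claw": -1,"travel": [-2,0,0],"turn": 0}
    - {"claw": -1,"travel": [0,0,0],"turn": 0}
    - {"claw": -1,"travel": [0,0,0],"turn": 0}

```text
time: 8.25
ee_pos: [0.5475, -0.0298, 0.3639]
tcp_rot: [-180.0, 0.0, 85.1]
wrist_force: [-0.3, 0.1, -0.2]
opening: -0.0002
```

```bash
python3 -c "
from h import *
st(); print(delta(0,-.007,.19))"
```

```text
t 8.25 gb tcp [2.000e-04 5.850e-02 3.639e-01] tip z 0.1909 rot [-1.800e+02  1.000e-02  8.508e+01] F [-0.3  0.1 -0.2] open -0.0002
[-6.54621967e+00  4.59300260e-03  9.42175079e-02]
```

Request:
move_arm:
  commands:
    - {"claw": -1,"travel": [-1.3,0,0.2],"turn": 0}
    - {"claw": -1,"travel": [-1,0,0],"turn": 0}
    - {"claw": -1,"travel": [-1,0,0],"turn": 0}
    - {"claw": -1,"travel": [-1,0,0],"turn": 0}
    - {"claw": -1,"travel": [0,0,0],"turn": 0}

```text
time: 8.67
ee_pos: [0.5444, -0.0719, 0.3626]
tcp_rot: [179.9, -0.0, 85.2]
wrist_force: [-0.4, -0.3, -0.1]
opening: 0.0
```

Request:
move_arm:
  commands:
    - {"claw": -1,"travel": [-0.8,0,0.1],"turn": 0}
    - {"claw": -1,"travel": [-0.8,0,0],"turn": 0}
    - {"claw": -1,"travel": [-0.5,0,0],"turn": 0}
    - {"claw": -1,"travel": [0,0,0],"turn": 0}
    - {"claw": -1,"travel": [0,0,0],"turn": 0}

```text
time: 9.08
ee_pos: [0.5427, -0.0922, 0.3605]
tcp_rot: [-180.0, 0.0, 85.2]
wrist_force: [-1.2, 0.5, -0.6]
opening: 0.0006
```

```bash
python3 -c "
from h import *
st(); print(delta(0,-.007,.19))
a=viewer.camera('scene'); a=cv2.convertScaleAbs(a[135:215,215:315],alpha=1.6,beta=10); cv2.imwrite('pics/s11z.png',cv2.resize(a,(750,600),interpolation=cv2.INTER_CUBIC))
"
```

```text
t 9.08 gb tcp [ 0.0005 -0.0042  0.3605] tip z 0.1875 rot [-1.7997e+02  5.0000e-02  8.5220e+01] F [-1.2  0.5 -0.6] open 0.0006
[-0.28149082 -0.04986836 -0.25074488]
```

View pics/s11z.png

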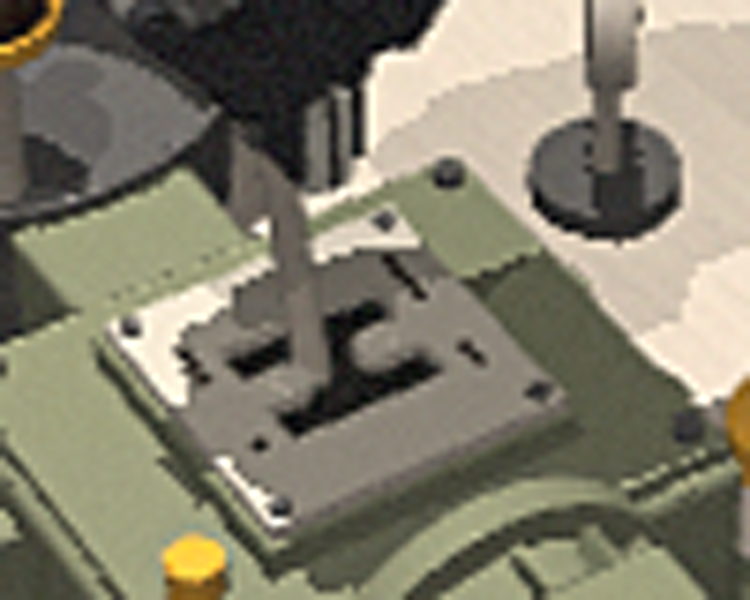

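Request:
move_arm:
  commands:
    - {"claw": -1,"travel": [-0.3,0,0],"turn": 0}
    - {"claw": -1,"travel": [-0.2,0,0],"turn": 0}
    - {"claw": -1,"travel": [0,0,0],"turn": 0}

```text
time: 9.38
ee_pos: [0.5422, -0.0969, 0.3602]
tcp_rot: [-179.9, -0.0, 85.3]
wrist_force: [0.4, 3.7, -3.3]
opening: 0.0003
```

```bash
python3 -c "
from h import *
st()"
```

```text
t 9.38 gb tcp [ 0.0004 -0.0089  0.3602] tip z 0.1872 rot [-1.7994e+02 -3.0000e-02  8.5270e+01] F [ 0.4  3.7 -3.3] open 0.0003
```

Request:
move_arm:
  commands:
    - {"claw": -1,"travel": [2.5,0,0],"turn": 0}
    - {"claw": -1,"travel": [1,0,-3.7],"turn": 0}
    - {"claw": -1,"travel": [0,-1,-4],"turn": 0}
    - {"claw": -1,"travel": [0,-3,0],"turn": -7}
    - {"claw": -1,"travel": [0,0,0],"turn": -7}

```text
time: 9.8
ee_pos: [0.5028, -0.0584, 0.4417]
tcp_rot: [179.8, 0.1, 99.6]
wrist_force: [-1.7, -0.3, -1.0]
opening: -0.0001
```

Request:
move_arm:
  commands:
    - {"claw": -1,"travel": [0,0,0],"turn": -7}
    - {"claw": -1,"travel": [0,0,0],"turn": -7}
    - {"claw": -1,"travel": [0,0,0],"turn": -7}
    - {"claw": -1,"travel": [0,0,0],"turn": -7}
    - {"claw": -1,"travel": [0,0,0],"turn": -7}

```text
time: 10.22
ee_pos: [0.5052, -0.0589, 0.4379]
tcp_rot: [-180.0, 0.1, 134.6]
wrist_force: [-0.5, -1.1, 0.6]
opening: -0.0001
```

Request:
move_arm:
  commands:
    - {"claw": -1,"travel": [0,0,0],"turn": -7}
    - {"claw": -1,"travel": [0,0,0],"turn": -7}
    - {"claw": -1,"travel": [0,0,0],"turn": -7}
    - {"claw": -1,"travel": [0,0,0],"turn": -7}
    - {"claw": -1,"travel": [0,0,0],"turn": -7}

```text
time: 10.63
ee_pos: [0.5053, -0.0589, 0.4379]
tcp_rot: [-179.9, 0.0, 169.6]
wrist_force: [0.9, 0.4, 0.2]
opening: -0.0002
```

Request:
move_arm:
  commands:
    - {"claw": -1,"travel": [0,0,0],"turn": -6}
    - {"claw": -1,"travel": [0,0,0],"turn": 0}
    - {"claw": -1,"travel": [0,0,0],"turn": 0}

```text
time: 10.88
ee_pos: [0.5053, -0.0588, 0.4378]
tcp_rot: [-180.0, 0.0, 175.1]
wrist_force: [0.3, 0.2, -0.1]
opening: -0.0001
```

```bash
python3 -c "
from h import *
st(); print(delta(-.075,-.037,.26))
a=viewer.camera('scene'); cv2.imwrite('pics/sc12.png',a); a=cv2.convertScaleAbs(a[115:215,200:325],alpha=1.6,beta=10); cv2.imwrite('pics/s12z.png',cv2.resize(a,(750,600),interpolation=cv2.INTER_CUBIC))
print(proj('scene',[RG.apply([0,-.036,.211])+G,RG.apply([0.01,-.036,.211])+G]))
"
```

```text
t 10.88 gb tcp [-0.0395  0.026   0.4378] tip z 0.2648 rot [-1.7997e+02  1.0000e-02  1.7505e+02] F [ 0.3  0.2 -0.1] open -0.0001
[ 3.52684512 -6.30862946  0.48279127]
[[249.74495925 141.6987748 ]
 [245.86411583 143.27293356]]
```

View pics/s12z.png

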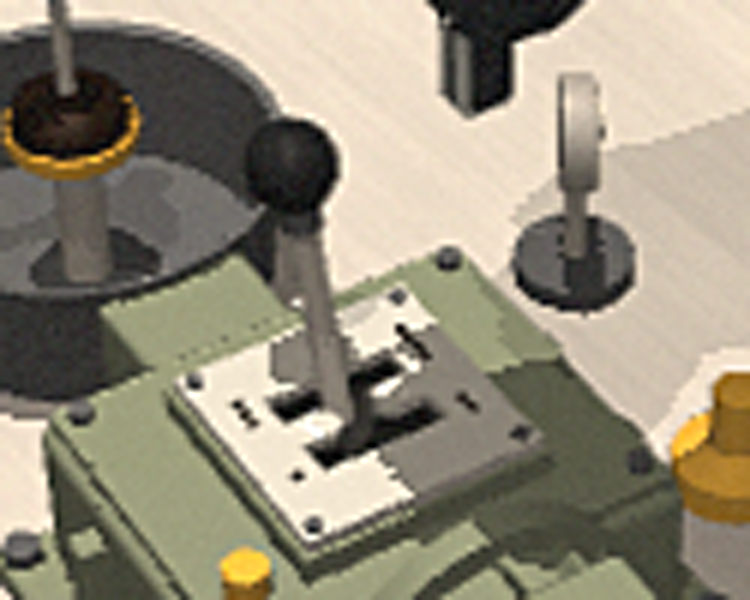

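Request:
move_arm:
  commands:
    - {"claw": -1,"travel": [3.5,-1.8,0],"turn": 0}
    - {"claw": -1,"travel": [0,-3,0],"turn": 0}
    - {"claw": -1,"travel": [0,-1.5,2.5],"turn": 0}
    - {"claw": -1,"travel": [0,0,2.6],"turn": 0}
    - {"claw": -1,"travel": [0,0,2.5],"turn": 0}

```text
time: 11.35
ee_pos: [0.4649, -0.1195, 0.361]
tcp_rot: [-180.0, 0.1, 175.0]
wrist_force: [0.1, 0.1, -0.7]
opening: -0.0002
```

Request:
move_arm:
  commands:
    - {"claw": -1,"travel": [0,0,0],"turn": 0}
    - {"claw": -1,"travel": [0,0,0],"turn": 0}

```text
time: 11.52
ee_pos: [0.4648, -0.1186, 0.3614]
tcp_rot: [180.0, -0.1, 175.1]
wrist_force: [0.3, 0.0, 0.1]
opening: 0.0006
```

```bash
python3 -c "
from h import *
st(); print(delta(-.03,-.036,.188),delta(.019,-.036,.188))
a=viewer.camera('scene'); a=cv2.convertScaleAbs(a[115:215,200:325],alpha=1.6,beta=10); cv2.imwrite('pics/s13z.png',cv2.resize(a,(750,600),interpolation=cv2.INTER_CUBIC))
"
```

```text
t 11.52 gb tcp [-0.0749 -0.0369  0.3614] tip z 0.1884 rot [ 1.7999e+02 -1.1000e-01  1.7513e+02] F [0.3 0.  0.1] open 0.0006
[-4.48492334  0.10046395  0.0266831 ] [-9.38490363  0.11059164  0.01716723]
```

View pics/s13z.png

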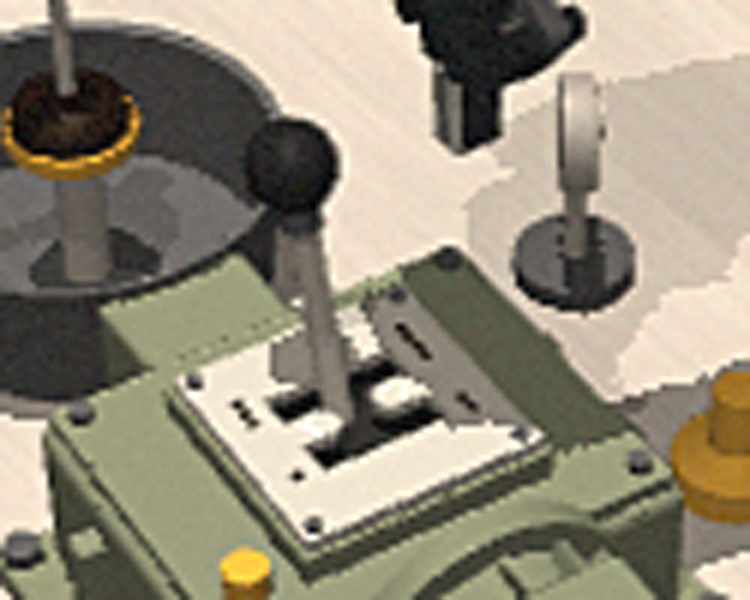

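Request:
move_arm:
  commands:
    - {"claw": -1,"travel": [-2.5,0,0],"turn": 0}
    - {"claw": -1,"travel": [-1.3,0,0.2],"turn": 0}
    - {"claw": -1,"travel": [-1,0,0.2],"turn": 0}
    - {"claw": -1,"travel": [-1,0,0.2],"turn": 0}
    - {"claw": -1,"travel": [-1,0,0.2],"turn": 0}

```text
time: 11.98
ee_pos: [0.5334, -0.1241, 0.3549]
tcp_rot: [-180.0, 0.0, 175.2]
wrist_force: [-4.6, -0.7, 4.3]
opening: -0.0001
```

Request:
move_arm:
  commands:
    - {"claw": -1,"travel": [-1,0,0],"turn": 0}
    - {"claw": -1,"travel": [-0.8,0,0],"turn": 0}
    - {"claw": -1,"travel": [-0.5,0,0],"turn": 0}
    - {"claw": -1,"travel": [0,0,0],"turn": 0}

```text
time: 12.32
ee_pos: [0.5565, -0.126, 0.353]
tcp_rot: [180.0, -0.1, 175.3]
wrist_force: [-4.3, 2.1, -3.0]
opening: 0.0002
```

```bash
python3 -c "
from h import *
st(); print(delta(.019,-.036,.182))
a=viewer.camera('scene'); a=cv2.convertScaleAbs(a[115:215,200:325],alpha=1.6,beta=10); cv2.imwrite('pics/s14z.png',cv2.resize(a,(750,600),interpolation=cv2.INTER_CUBIC))
"
```

```text
t 12.32 gb tcp [ 0.0171 -0.0367  0.353 ] tip z 0.18 rot [ 1.7998e+02 -8.0000e-02  1.7526e+02] F [-4.3  2.1 -3. ] open 0.0002
[-0.18824623  0.07332951 -0.20217389]
```

View pics/s14z.png

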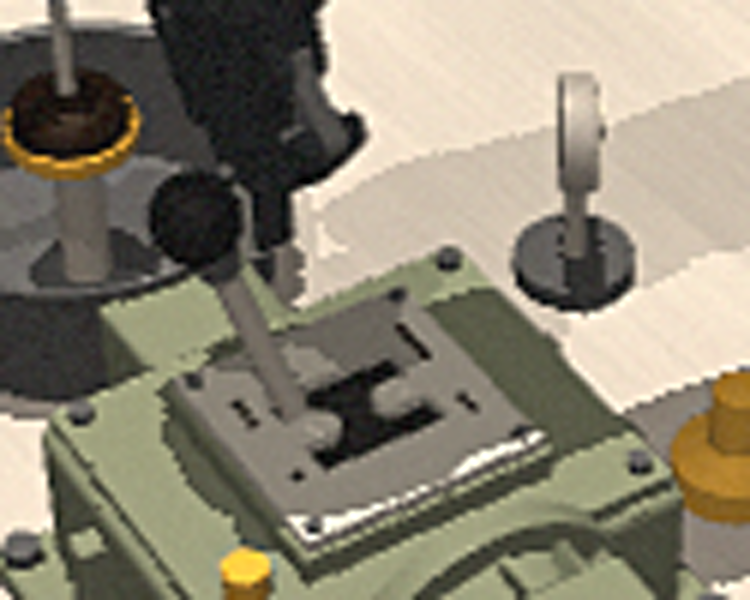

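Request:
move_arm:
  commands:
    - {"claw": -1,"travel": [-0.3,0,0],"turn": 0}
    - {"claw": -1,"travel": [0,0,0],"turn": 0}
    - {"claw": -1,"travel": [0,0,0],"turn": 0}

```text
time: 12.62
ee_pos: [0.5587, -0.1263, 0.3537]
tcp_rot: [180.0, -0.0, 175.3]
wrist_force: [-4.3, 0.4, -3.9]
opening: 0.0002
```

Request:
move_arm:
  commands:
    - {"claw": -1,"travel": [-0.2,0,0],"turn": 0}
    - {"claw": -1,"travel": [0,0,0],"turn": 0}
    - {"claw": -1,"travel": [0,0,0],"turn": 0}

```text
time: 12.87
ee_pos: [0.5604, -0.1265, 0.3536]
tcp_rot: [180.0, -0.1, 175.2]
wrist_force: [-6.5, 1.5, -3.3]
opening: 0.0001
```

```bash
python3 -c "
from h import *
st()"
```

```text
t 12.87 gb tcp [ 0.021  -0.0369  0.3536] tip z 0.1806 rot [ 1.8000e+02 -7.0000e-02  1.7525e+02] F [-6.5  1.5 -3.3] open 0.0001
```

Request:
move_arm:
  commands:
    - {"claw": -1,"travel": [-0.2,0,0],"turn": 0}
    - {"claw": -1,"travel": [0,0,0],"turn": 0}
    - {"claw": -1,"travel": [0,0,0],"turn": 0}

```text
time: 13.12
ee_pos: [0.5617, -0.1266, 0.3535]
tcp_rot: [180.0, -0.2, 175.2]
wrist_force: [-11.5, 1.2, -1.9]
opening: -0.0
```

Request:
move_arm:
  commands:
    - {"claw": -1,"travel": [-0.15,0,0],"turn": 0}
    - {"claw": -1,"travel": [0,0,0],"turn": 0}
    - {"claw": -1,"travel": [0,0,0],"turn": 0}

```text
time: 13.37
ee_pos: [0.5627, -0.1267, 0.3534]
tcp_rot: [180.0, -0.3, 175.2]
wrist_force: [-17.3, 1.7, -1.0]
opening: -0.0002
```

```bash
python3 -c "
from h import *
st()"
```

```text
t 13.37 gb tcp [ 0.0233 -0.0369  0.3534] tip z 0.1804 rot [179.99  -0.29 175.24] F [-17.3   1.7  -1. ] open -0.0002
```

Request:
move_arm:
  commands:
    - {"claw": -1,"travel": [1.5,0,0],"turn": 0}
    - {"claw": -1,"travel": [3,0,0],"turn": 0}
    - {"claw": -1,"travel": [2,0,-3.5],"turn": 0}
    - {"claw": -1,"travel": [0,0,-4],"turn": 0}
    - {"claw": -1,"travel": [1,4,0],"turn": 0}

```text
time: 13.78
ee_pos: [0.4928, -0.0841, 0.4372]
tcp_rot: [-179.8, 0.8, 174.9]
wrist_force: [2.7, 0.7, 1.5]
opening: -0.0001
```

Request:
move_arm:
  commands:
    - {"claw": -1,"travel": [1,4,0],"turn": 0}
    - {"claw": -1,"travel": [1,4,0],"turn": 0}
    - {"claw": -1,"travel": [1,4,0],"turn": 0}
    - {"claw": -1,"travel": [1,4,0],"turn": 0}
    - {"claw": -1,"travel": [1,4,0],"turn": 0}

```text
time: 14.2
ee_pos: [0.459, 0.1244, 0.43]
tcp_rot: [179.9, 0.2, 175.2]
wrist_force: [1.5, -0.2, 0.3]
opening: -0.0001
```

Request:
move_arm:
  commands:
    - {"claw": -1,"travel": [1,4,0],"turn": 0}
    - {"claw": -1,"travel": [0,0,0],"turn": 0}
    - {"claw": -1,"travel": [0,0,0],"turn": 0}

```text
time: 14.45
ee_pos: [0.4526, 0.1655, 0.4295]
tcp_rot: [179.9, 0.1, 175.5]
wrist_force: [-0.5, 0.4, 0.6]
opening: -0.0002
```

```bash
python3 -c "
from h import *
st()
a=viewer.camera('scene'); cv2.imwrite('pics/sc15.png',a)
a=viewer.camera('top'); cv2.imwrite('pics/to15.png',a); a=a[160:260,290:415];a=cv2.convertScaleAbs(a,alpha=1.6,beta=10); cv2.imwrite('pics/t15z.png',cv2.resize(a,(750,600),interpolation=cv2.INTER_CUBIC))
"
```

```text
t 14.45 gb tcp [-0.1106  0.2451  0.4295] tip z 0.2565 rot [1.7993e+02 1.4000e-01 1.7550e+02] F [-0.5  0.4  0.6] open -0.0002
```

View pics/t15z.png

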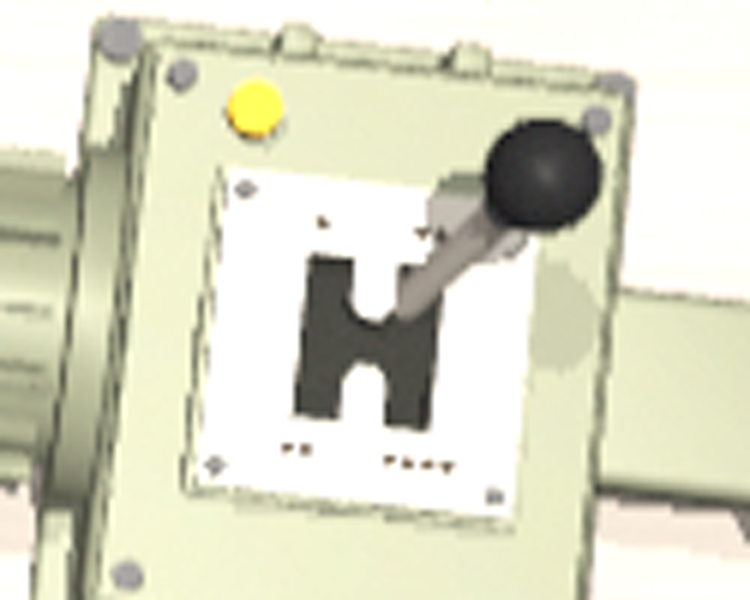

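View pics/to15.png

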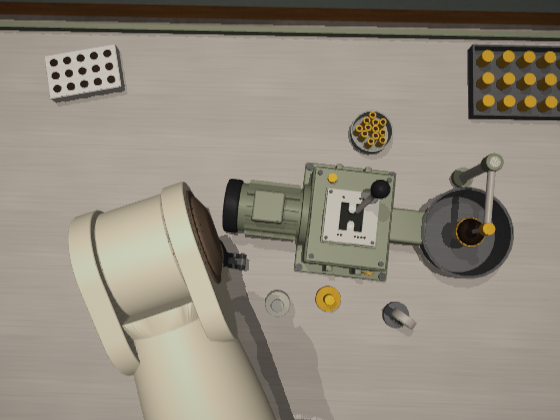

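```bash
python3 -c "
from h import *
p=gb(pix2z('top',290+543.5/6-.5,160+175.5/6-.5,.200)); print(p, 'fore',np.arctan2(p[0],p[2]-.042),np.arcsin(p[0]/.172),'across',-np.arctan2(p[1],p[2]-.042))
a=cv2.imread('pics/sc15.png'); a=cv2.convertScaleAbs(a[115:215,200:325],alpha=1.6,beta=10); cv2.imwrite('pics/s15z.png',cv2.resize(a,(750,600),interpolation=cv2.INTER_CUBIC))
print(proj('scene',[RG.apply([.048,-.036,.200])+G,RG.apply([.043,-.036,.201])+G]))
b=cv2.absdiff(cv2.imread('pics/top0.png'),cv2.imread('pics/to15.png')).max(2)
for n,(u,v) in dict(bottle=(278,303),lens=(328,299),dial=(398,315),tub=(371,133)).items(): print(n,b[v-22:v+22,u-22:u+22].mean().round(1))
"
```

```text
[ 0.04793613 -0.03700543  0.2       ] fore 0.2945669617931002 0.2824386050926697 across 0.2300646579882728
[[231.23446204 153.15111345]
 [233.18070475 151.99981712]]
bottle 8.0
lens 3.1
dial 2.9
tub 2.6
```

View pics/s15z.png

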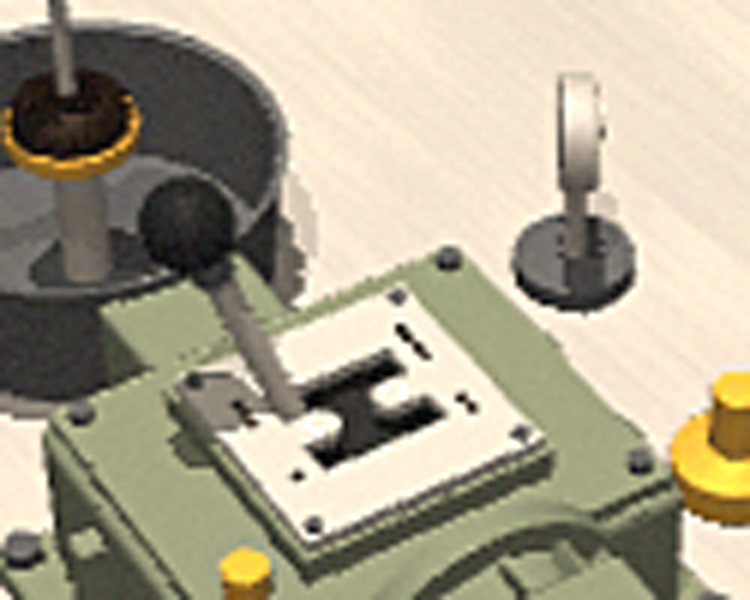

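```bash
python3 -c "
from h import *
st(); bot.job_done()"
```

```text
t 14.55 gb tcp [-0.1099  0.243   0.4294] tip z 0.2564 rot [1.7997e+02 1.1000e-01 1.7529e+02] F [-0.4 -0.3  0.5] open -0.0001
the job is handed in; nothing more can be done
```

The lever is in third, fully home in the far right slot, and I handed the job in at about 14.6 s of the 56 s. I used shut fingers throughout and only pushed on the outside: from its start part-way up the left lane back to the middle channel, across to the right, then forward.

**Lever position:** In the last top picture the knob sits at gearbox x = +48 mm, y = -37 mm, which is about 0.28 rad forward and 0.21–0.23 rad right. The scene camera agrees to within about 3 mm. In the final push the force rose stiffly to 17 N against the stop.

**Clear of everything:** The gripper is well clear and the wrist force reads about zero.

**Bystanders:** The pictures before and after show no visible movement of any of the four. The picture difference was highest at the slurry bottle; I put that down to the arm's shadow falling there, though I did not measure the bottle's position again.

**What disagreed:** Halfway through the push across, I read one picture as the knob having slipped forward. I backed off and the top view showed it properly in the channel, at x = 2 mm, so I carried on. The two cameras also placed the gate about 4–5 mm apart, and I used the top camera's value.

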